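# Screw the rinse head onto the wash station until it faces the drain

### The job

Fit the white rinse head with the blue spray face onto the brass stem of the wash station: set it on, feel gently for the stem's red key until the head drops fully home, then screw it clockwise (seen from above) until its spray face looks straight over the blue drain in the tray, and let go. There is no stop there, so do not run past the drain, never force the head down or hard against the stem, and leave the other things on the bench where they are.

Things in the scene. Friction and masses are not known exactly. Their poses are not given: they have to be found in the camera images.
- head_mid (a point): Centre of the loose white rinse head (about 220 g): on its upright axis, 32 mm above its underside. x points the way the spray face looks, z up. 64 mm high: square skirt 38 mm wide up to 26 mm, above it a round body 44 mm across (grip this, fingers either side of the face). Starts upright on the bench; the green spare may have changed places with it.
- head_face (a point): Middle of the head's blue round spray face (a 30 mm disc on a short neck): 42 mm out from the head's axis along its x, 49 mm above the underside.
- head_slot (a point): Slot in the head's skirt, straight below the spray face, at its outer mouth (19 mm from the axis, 6.5 mm above the underside): 10.8 mm wide, 13 mm high, cut from the bore out through the skirt. The bore is 22.5 mm square, 26 mm deep, on the axis, open at the underside.
- station: Fixed wash station: steel drip tray 260 x 200 x 20 mm with an upright riser. Origin on the riser's axis at bench height; x points from the riser to the blue drain (tray from x = -60 to +200 mm), z up. On the riser is the brass screw stem (see riser_top). More than 25 N between head and station is forcing; 5 N is plenty to feel for the key.
- drain (a point): Middle of the blue round drain (52 mm wide) in the tray, 125 mm from the riser's axis: the spray face must look straight this way.
- riser_top (a point): On the riser's axis, 72 mm above the bench, x towards the drain: here is the top of the stem's 40 mm brass disc when the job is done (up to 2 mm higher before); the head's underside rests on it when home. A 20 mm pin, 22 mm tall, last 4 mm tapered, rises from it into the bore.
- key_ring (a point): Point on the riser's axis at 82 mm, the height of the top of the stem's red key: 8 mm wide, 10 mm high, standing on the disc at one side of the pin, out to 18 mm. Its side is not measured: it starts 0.5 to 2.1 rad anticlockwise (from above) of the drain. A head whose slot is not over the key rests on it, 10 mm too high; in line within about 5 degrees, it drops home.
- thread (a point): Point on the riser's axis at 60 mm, the thread. Once home, the head's slot turns the stem with it: clockwise from above sinks it 6 mm a turn (about 1 mm a radian). It turns stiffly (0.16 N m), stays where it is left, and goes on 1.4 rad past the drain, so nothing stops it there. Head and stem are not latched: the head can be lifted off.
- spare: Green spare fitting, loose, 42 mm diameter, 70 mm high, origin under its centre. Leave alone.
- beaker: Small glass beaker, 48 mm wide, 50 mm high, standing in a corner of the drip tray beyond the drain, origin under its centre. Leave alone.
- washbottle: White bottle with blue cap, 66 mm diameter, 160 mm high, origin under its centre. Leave alone.
- cleaner: Yellow bottle with red cap, 76 mm diameter, 200 mm high, origin under its centre. Leave alone.
- jar: White jar, 60 mm diameter, 80 mm high, origin under its centre. Leave alone.
- amber: Amber bottle, 56 mm diameter, 130 mm high, origin under its centre. Leave alone.
Things that resemble listed ones, but are neither listed nor needed, are in the scene too. What is shaped like the part that bears head_mid but pink is not meant.

How it is judged:
On the way:
1. the head has dropped home over the stem's key, its underside on the brass disc (horizontal distance between head_mid and station below 0.005 m and z of head_mid in the frame of station below 0.107 m and angle between head_mid's own z axis and vertical below 0.07 rad), for 0.2 s.
At the end, for the whole second after the job is handed in: The head sits fully home on the stem (its centre less than 107 mm above the bench, within 5 mm of the riser's axis, upright within 4 degrees), its spray face looks at the drain (middle of the face within 6 mm of the line from riser to drain, about 8 degrees), and it is at rest and released (all of step 1 and x of head_face in the frame of station above 0.03 m and y of head_face in the frame of station between -0.006 and 0.006 m and linear speed of head below 0.02 m/s); the robot touches nothing.
It fails at once if the head is forced: more than 25 N between it and the station (contact force between head and station above 25 N).
It fails at once if the seated head is run past the drain by more than about 20 degrees (horizontal distance between head_mid and station below 0.005 m and z of head_mid in the frame of station below 0.107 m and angle between head_mid's own z axis and vertical below 0.07 rad and x of head_face in the frame of station above 0 m and y of head_face in the frame of station below -0.0145 m).
It fails at once if another thing on the bench is moved by more than 20 mm (distance of any of spare, beaker, washbottle, cleaner, jar, amber from where it was at the start of the episode above 0.02 m).
It also fails if it takes over 62 s, if anything falls off the work surface, if the arm or the gripper's body presses on something with over 40 N, if the wrist force passes 120 N, or if a joint passes its speed limit or range.

### The arm

A 7-joint arm with a two-finger parallel gripper is mounted at the origin on the work surface. World frame = base frame: x ahead of the robot, y to its left, z up, the work surface at z = 0. Lengths are in m, angles in rad, forces in N, time in s.
With the tool pointing down it reaches from about 0.4 to 0.9 m from the base axis. Payload 5.5 kg.
Tool frame: the origin (TCP) lies at the very end of the fingers, on their centre line; the grasp point (between the pads) lies 19 mm behind it; z points along the fingers, y is the line along which they close (so a half turn about z gives the same grasp; the last joint's range is limited). The gripper opens to 92 mm and grips with 3 to 60 N. Pads are 19 mm wide; open, the fingers measure 130 mm over their backs; the gripper's body (75 mm by 190 mm) begins 47 mm behind the grasp point.
Start: joints at [1.422, 0.501, -0.427, 1.55, 0.221, 1.138, -0.21], TCP at [0.26, -0.596, 0.227] pointing down, gripper open.
Joint ranges: [-2.88, 2.88], [-0.31, 2.03], [-1.54, 1.56], [0.2, 2.42], [-1.41, 4.55], [0.19, 2.02], [-2.57, 2.57]. Speed limits (rad/s): [2.57, 2.57, 3.14, 3.14, 3.14, 3.14, 3.14].

### API

Orientations are given as [roll, pitch, yaw] about the fixed x, y, z axes, in that order (R = Rz(yaw) Ry(pitch) Rx(roll)).
In Python, from station import manip, get_image, get_calibration, order gives the robot as it stands.
- The arm moves only by the tool drive_tool, never from a script. Its argument "motion" is a list of rows, each a list of 3 entries, a list of its own where there are three numbers: the shift along the tool's x, y, z each as a share of 30 cm, from -1 to 1, then the turn, a rotation vector about the tool's x, y, z each as a share of pi rad, from -1 to 1, then the gripper command: -1 is shut, 1 is fully open, values between are in proportion. In form: [[[x, y, z], [ax, ay, az], claw], ...]. A call has 1 to 20 rows; each row shifts and turns the commanded pose from where the row before left it, along the tool's axes as they then stand; what a row does not reach is not made up. A row lasts 1/12 s, in which the tool goes at most 41.7 mm and 7.16 degrees, less where a joint would pass 70% of its speed; a pose out of reach is approached as far as the arm can. A call with a number of a shift or a turn outside -1 to 1 is refused whole. A call with a gripper value outside its range is refused whole. The fingers move at their own pace and stop on an object; "newtons" is the grip in N (left out, the last holds). Time passes only in rows, so rows that do not move let the fingers close. It gives the time, the measured TCP pose, the force, the opening and the grip force at its end, in the units of the state.
- manip.get_obs(): the state, without advancing time (a new reading comes with each control period).
- get_image(name): name is "side" or "top"; returns (picture, depth): 420x560x3 uint8, red, green, blue; 420x560 float32, m along the optical axis (not along the pixel's ray), 0 where there is no reading.
- get_calibration(name): a dict with "K" (3x3 intrinsics, pixels), "D" ([k1, k2, p1, p2, k3] as OpenCV has them; the pictures are not rectified), "eye" and "orientation" of the camera in the world. Camera axes: x right, y down, z forward; pixel columns grow to the right and rows downward; lengths in m; the calibration is good to about 2 mm. A picture is of the moment at which its call begins. get_calibration takes no time and is no camera call.
- order.close_job(): hands the job in; it is judged then, once.
The state is a dict: "t": time; "q": joint angles; "joint_vel": joint speeds; "effort": joint torques, N m; "tcp_pos": TCP position; "tcp_rot": TCP orientation; "contact_force": force on the tool from outside, world axes, zero at the start; "moment": the same for the moment, N m; "gripper_width": opening from 0.0 (shut) to 1.0 (fully open); "grip_force": force on a finger pad.
Only numpy, scipy, OpenCV 4.12 (cv2) and the standard library are available. Lean on these libraries where they do the work, as an engineer would, in place of code of your own. Each camera call takes 0.05 s, during which the arm holds its last target. There are 200 camera calls.

## Working session

There is one attempt and no reset: what is moved stays moved. The work goes in short steps, Python scripts to look and compute and a tool call to move; the robot and the scene stay as the last step left them, time stands still between calls to the robot, and variables do not carry over. Pictures are saved under pics/ and viewed, at most 10 in all, crops included, and the job is handed in when it is done.

Besides the shell and the picture viewer there is one more tool, called after ">>>" as name(argument=value, ...), one argument or row to a line, values as JSON. drive_tool: Moves the arm, as the interface text tells. Shift numbers are shares of 30 cm and turn numbers shares of pi rad, none past 1 either way. Its arguments: {"type":"object","properties":{"motion":{"type":"array","items":{"type":"array"}},"newtons":{"type":"number"}},"required":["motion"]}

```bash
mkdir -p pics
cat > h.py <<'E'
import numpy as np, cv2
from station import manip, get_image, get_calibration, order
from scipy.spatial.transform import Rotation as R
def cam(n):
    c=get_calibration(n); return c
def rot(c):
    o=np.array(c["orientation"],float)
    if o.shape==(3,3): return o
    return R.from_euler('xyz',o).as_matrix() if o.size==3 else R.from_quat(o).as_matrix()
def ray(c,px):
    u=cv2.undistortPoints(np.array(px,float).reshape(-1,1,2),np.array(c["K"]),np.array(c["D"])).reshape(-1,2)
    d=np.c_[u,np.ones(len(u))]@rot(c).T
    return np.array(c["eye"]),d
def onplane(c,px,z):
    e,d=ray(c,px); return e+d*((z-e[2])/d[:,2])[:,None]
def withdepth(c,px,dep):
    e,d=ray(c,px); return e+d*np.array([[dep[int(round(v)),int(round(u))]] for u,v in np.array(px).reshape(-1,2)])
def proj(c,P):
    Rm=rot(c).T; t=-Rm@np.array(c["eye"])
    return cv2.projectPoints(np.array(P,float).reshape(-1,1,3),cv2.Rodrigues(Rm)[0],t,np.array(c["K"]),np.array(c["D"]))[0].reshape(-1,2)
E
python3 - <<'E'
from h import *
for n in("top","side"):
    c=cam(n);print(n,c)
    p,d=get_image(n);cv2.imwrite(f"pics/{n}0.png",p[...,::-1]);np.savez(f"{n}0.npz",p=p,d=d)
print(manip.get_obs())
E
```

```text
top {'K': array([[413.01842924,   0.        , 278.59166978],
       [  0.        , 413.01842924, 207.83287239],
       [  0.        ,   0.        ,   1.        ]]), 'D': array([-0.03472409,  0.        ,  0.        ,  0.        ,  0.        ]), 'eye': array([0.40451629, 0.0313751 , 1.09702164]), 'orientation': array([-2.94381688, -0.02502707, -1.56668139])}
side {'K': array([[441.29031571,   0.        , 269.42957009],
       [  0.        , 441.29031571, 213.05803441],
       [  0.        ,   0.        ,   1.        ]]), 'D': array([-0.11787561,  0.        ,  0.        ,  0.        ,  0.        ]), 'eye': array([0.06089887, 0.58646573, 0.69288324]), 'orientation': array([-2.22553931, -0.02244451, -2.34589414])}
{'t': 0.1, 'q': array([ 1.42219403,  0.50175101, -0.42681523,  1.55135504,  0.22083021,
        1.13831407, -0.21029289]), 'joint_vel': array([ 5.06636643e-04, -2.30962197e-03, -7.84750834e-04, -1.29620475e-03,
       -1.00894493e-04, -6.56745422e-07, -1.65897068e-03]), 'effort': array([-1.08068358e-02, -5.67876434e+01, -5.83850026e+00, -2.79917103e+01,
       -6.88936212e-02,  2.40519654e-02,  9.05837283e-05]), 'tcp_pos': array([ 0.25987263, -0.59509108,  0.22578071]), 'tcp_rot': array([-3.13982640e+00, -3.31342577e-05,  4.11879075e-01]), 'contact_force': array([ 0.06464572,  0.79044117, -0.13032123]), 'moment': array([ 0.02993443, -0.0427701 ,  0.00426907]), 'grip_force': 0.0, 'gripper_width': 1.0049342161628898}
```

View pics/top0.png

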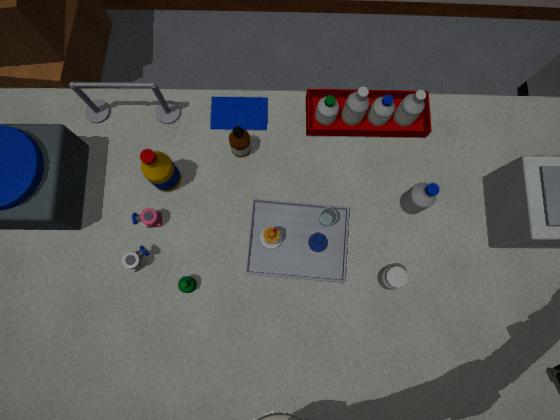

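View pics/side0.png

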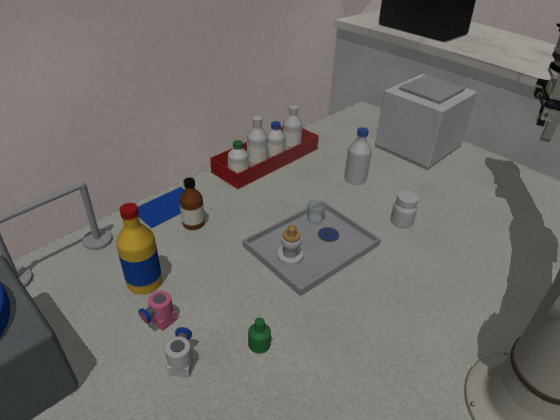

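White head is at top (133,260)/side (178,352). The lookalikes are the pink one at top (150,217)/side (160,310) and the green spare at top (187,284). I choose the white one with the blue face. Next I measure, with one check crop of head and stem.

```bash
cat > m.py <<'E'
from h import *
T=np.load("top0.npz");S=np.load("side0.npz");ct,cs=cam("top"),cam("side")
def blob(p,lo,hi,box):
    x0,y0,x1,y1=box;hsv=cv2.cvtColor(p,cv2.COLOR_RGB2HSV)
    m=np.zeros(p.shape[:2],np.uint8);m[y0:y1,x0:x1]=cv2.inRange(hsv,lo,hi)[y0:y1,x0:x1]
    n,l,s,ce=cv2.connectedComponentsWithStats(m);k=1+np.argmax(s[1:,4]);return ce[k],s[k],l==k
B=((100,120,40),(130,255,255))
for nm,c,D,boxes in(("top",ct,T,dict(drain=(295,225,340,260),face=(120,235,160,275))),("side",cs,S,dict(drain=(310,220,350,250),face=(165,320,200,350)))):
    for k,b in boxes.items():
        ce,s,_=blob(D['p'],*B,b);z=.02 if k=='drain' else .049
        print(nm,k,ce.round(1),s,onplane(c,[ce],z).round(4),withdepth(c,[ce],D['d']).round(4))
# depth cloud near head and stem
for nm,c,D in(("top",ct,T),("side",cs,S)):
    v,u=np.mgrid[0:420,0:560];uv=np.c_[u.ravel(),v.ravel()]
    e,d=ray(c,uv);P=e+d*D['d'].ravel()[:,None]; np.save(nm+"P.npy",P.reshape(420,560,3))
Pt=np.load("topP.npy")
for nm,(u0,v0,u1,v1),zl,zh in(("head",(115,240,150,280),.055,.075),("riser",(255,220,290,255),.03,.12)):
    q=Pt[v0:v1,u0:u1].reshape(-1,3);q=q[(q[:,2]>zl)&(q[:,2]<zh)]
    print(nm,len(q),q.mean(0).round(4),q.min(0).round(4),q.max(0).round(4))
a=cv2.resize(T['p'][240:280,115:165],(400,320),interpolation=cv2.INTER_CUBIC)
b=cv2.resize(T['p'][220:260,250:300],(400,320),interpolation=cv2.INTER_CUBIC)
e=cv2.resize(S['p'][320:380,150:225],(400,280),interpolation=cv2.INTER_CUBIC)
f=cv2.resize(S['p'][215:275,255:330],(400,280),interpolation=cv2.INTER_CUBIC)
cv2.imwrite("pics/crop1.png",np.vstack([np.hstack([a,b]),np.hstack([e,f])])[...,::-1])
E
python3 m.py
```

```text
top drain [317.6 241.6] [310 234  16  17 193] [[ 0.5309 -0.0975  0.02  ]] [[ 0.532  -0.0987  0.0105]]
top face [143.6 250.7] [140 246   9  10  40] [[0.5011 0.3466 0.049 ]] [[0.4996 0.3418 0.0651]]
side drain [328. 234.] [320 228  17  12  76] [[ 0.5238 -0.0828  0.02  ]] [[ 0.5319 -0.0946  0.0082]]
side face [183.7 331.6] [176 327  16  12  99] [[0.5059 0.3445 0.049 ]] [[0.5003 0.3475 0.0571]]
head 314 [0.4814 0.3685 0.0632] [0.4568 0.3332 0.055 ] [0.5123 0.3951 0.0697]
riser 257 [0.5411 0.0259 0.0747] [0.5216 0.0049 0.051 ] [0.5655 0.048  0.0969]
```

View pics/crop1.png

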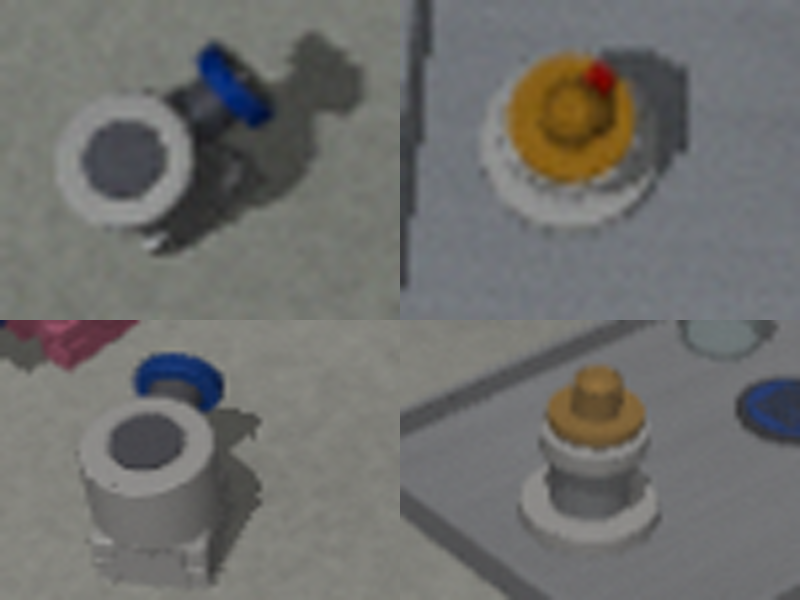

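The crop confirms the white head, blue face towards upper right in the top view. The stem's red key is at top pixel ≈(274.5,229), right-above the pin. Now for finer positions.

```bash
cat > m2.py <<'E'
from h import *
T=np.load("top0.npz");S=np.load("side0.npz");ct,cs=cam("top"),cam("side")
def tri(a,b):
    e1,d1=ray(ct,[a]);e2,d2=ray(cs,[b]);d1,d2=d1[0],d2[0]
    k=np.linalg.lstsq(np.c_[d1,-d2],e2-e1,rcond=None)[0];p,q=e1+k[0]*d1,e2+k[1]*d2
    return ((p+q)/2).round(4),np.linalg.norm(p-q).round(4)
def big(p,box,f):
    x0,y0,x1,y1=box;s=p[y0:y1,x0:x1].astype(int);m=f(s[...,0],s[...,1],s[...,2]).astype(np.uint8)
    n,l,st,ce=cv2.connectedComponentsWithStats(m);k=1+np.argmax(st[1:,4])
    cn=max(cv2.findContours((l==k).astype(np.uint8),0,2)[0],key=cv2.contourArea)
    h=cv2.convexHull(cn);e=cv2.fitEllipse(h) if len(h)>=5 else None
    return ce[k]+[x0,y0],st[k,4],(np.array(e[0])+[x0,y0]).round(2) if e else None,e[1] if e else None
gold=lambda r,g,b:(r-b>60)&(g-b>25)
red=lambda r,g,b:(r-g>70)&(r-b>70)
blue=lambda r,g,b:(b-r>25)&(b-g>15)
grey=lambda r,g,b:(r+g+b<330)&(abs(r-b)<30)
gr2=lambda r,g,b:(b>=r)&(r+g+b<330)
res={}
for k,f,tb,sb in(("gold",lambda r,g,b:gold(r,g,b)|red(r,g,b),(250,220,300,260),(255,215,330,260)),("key",red,(250,220,300,260),None),
  ("drain",blue,(295,225,340,260),(310,220,350,250)),("face",blue,(136,240,160,262),(165,320,200,350)),("cap",grey,(123,254,136,267),(168,334,187,350))):
    a=big(T['p'],tb,f);b=big(S['p'],sb,f) if sb else None
    print(k,a,b);res[k]=(a,b)
for k in("drain","face"):print(k,tri(res[k][0][0],res[k][1][0]))
print("cap",onplane(ct,[res['cap'][0][2]],.064),onplane(cs,[res['cap'][1][2]],.064))
for z in(.072,.074):print("disc",z,onplane(ct,[res['gold'][0][2],res['key'][0]],z)[0],"key",onplane(ct,[res['key'][0]],.082)[0])
print("drain top",onplane(ct,[res['drain'][0][2]],.012),onplane(ct,[res['drain'][0][2]],.02),onplane(cs,[res['drain'][1][2]],.012),onplane(cs,[res['drain'][1][2]],.02))
# tray edges
hsv=T['p'][195:290,240:355].astype(int)
m=((hsv[...,2]-hsv[...,0])>6).astype(np.uint8);m=cv2.morphologyEx(m,cv2.MORPH_OPEN,np.ones((3,3)))
c=max(cv2.findContours(m,0,2)[0],key=cv2.contourArea);r=cv2.minAreaRect(c)
bx=cv2.boxPoints(r)+[240,195];P=onplane(ct,bx,.02);print("tray",bx.round(1).tolist(),P.round(4).tolist())
E
python3 m2.py
```

```text
gold (array([270.80107527, 234.47849462]), np.int32(186), array([270.84, 234.45]), (15.24395751953125, 15.318289756774902)) (array([290.96385542, 235.44578313]), np.int32(83), array([291.26, 234.1 ]), (10.867313385009766, 16.994915008544922))
key (array([274.375, 229.25 ]), np.int32(8), None, None) None
drain (array([317.63131313, 241.72222222]), np.int32(198), array([317.78, 241.73]), (15.99259090423584, 16.790063858032227)) (array([328.26515152, 233.5530303 ]), np.int32(132), array([328.28, 233.36]), (11.543848037719727, 17.318683624267578))
face (array([143.34782609, 250.60869565]), np.int32(46), array([143.57, 250.37]), (5.22876501083374, 11.816349029541016)) (array([183.38053097, 331.49557522]), np.int32(113), array([183.05, 333.1 ]), (12.517483711242676, 16.67974281311035))
cap (array([130.05747126, 259.51724138]), np.int32(87), array([130.08, 259.55]), (9.687765121459961, 10.502996444702148)) (array([177.06349206, 344.91269841]), np.int32(126), array([176.99, 345.49]), (11.441418647766113, 14.490696907043457))
drain (array([ 0.5331, -0.0987,  0.0063]), np.float64(0.0018))
face
[... 188 characters left out ...]
5, in <module>
    for z in(.072,.074):print("disc",z,onplane(ct,[res['gold'][0][2],res['key'][0]],z)[0],"key",onplane(ct,[res['key'][0]],.082)[0])
                                       ~~~~~~~^^^^^^^^^^^^^^^^^^^^^^^^^^^^^^^^^^^^^^^^
  File "h.py", line 15, in onplane
    e,d=ray(c,px); return e+d*((z-e[2])/d[:,2])[:,None]
        ~~~^^^^^^
  File "h.py", line 11, in ray
    u=cv2.undistortPoints(np.array(px,float).reshape(-1,1,2),np.array(c["K"]),np.array(c["D"])).reshape(-1,2)
                          ~~~~~~~~^^^^^^^^^^
ValueError: setting an array element with a sequence. The requested array has an inhomogeneous shape after 1 dimensions. The detected shape was (2,) + inhomogeneous part.
```

```bash
sed -i "s/\[res\['gold'\]\[0\]\[2\],res\['key'\]\[0\]\],z)/[res['gold'][0][2]],z)/; s/\[res\['key'\]\[0\]\],.082/[res['key'][0][0]],.082/" m2.py
cat >> m2.py <<'E'
g=onplane(ct,[res['gold'][0][2]],.0735)[0];k=onplane(ct,[res['key'][0][0]],.082)[0];d=onplane(ct,[res['drain'][0][2]],.012)[0]
an=lambda a,b:np.arctan2(*(b-a)[1::-1]);cp=onplane(ct,[res['cap'][0][2]],.064)[0];fc=tri(res['face'][0][0],res['face'][1][0])[0]
print("angles drain",an(g,d),"key",an(g,k),"head",an(cp,fc),"dist",np.linalg.norm((d-g)[:2]),np.linalg.norm((k-g)[:2]),np.linalg.norm((fc-cp)[:2]))
print(onplane(cs,[res['gold'][1][2]],.074))
o=manip.get_obs();print(o['tcp_pos'],o['tcp_rot'],o['t'])
E
python3 m2.py | tail -8
```

```text
cap [[0.47756486 0.37414193 0.064     ]] [[0.47956103 0.37576762 0.064     ]]
disc 0.072 [0.54208356 0.02565873 0.072     ] key [0.55380055 0.0170459  0.082     ]
disc 0.074 [0.54181514 0.02566988 0.074     ] key [0.55380055 0.0170459  0.082     ]
drain top [[ 0.53165238 -0.09892874  0.012     ]] [[ 0.53071499 -0.09796799  0.02      ]] [[ 0.5303616  -0.09321678  0.012     ]] [[ 0.52484567 -0.08523089  0.02      ]]
tray [[248.3, 273.1], [255.3, 199.0], [347.9, 207.7], [341.0, 281.7]] [[0.4483, 0.0826, 0.02], [0.6439, 0.0677, 0.02], [0.6227, -0.1802, 0.02], [0.4273, -0.1567, 0.02]]
angles drain -1.6527169591224147 key -0.6262303300797378 head -0.8586479100067235 dist 0.12501508787621377 0.01470955365281271 0.03678125423691952
[[0.54130531 0.02996072 0.074     ]]
[ 0.25987263 -0.59509108  0.22578071] [-3.13982640e+00 -3.31342577e-05  4.11879075e-01] 0.1
```

```bash
cat > plan.py <<'E'
from h import *
import sys
# usage: plan.py x y z yaw N  -> one row repeated N times
x,y,z,w,N=map(float,sys.argv[1:6]);N=int(N)
o=manip.get_obs();p=np.array(o['tcp_pos']);r=np.array(o['tcp_rot']);yaw=r[2]
dw=(w-yaw+np.pi)%(2*np.pi)-np.pi
M=sum(np.array([[np.cos(a),np.sin(a)],[np.sin(a),-np.cos(a)]]) for a in yaw+dw/N*np.arange(N))
s=np.linalg.solve(M,[x-p[0],y-p[1]])
print("row shift",(np.r_[s,(p[2]-z)/N]/.3).round(4),"az",round(-dw/N/np.pi,4),"mm",np.linalg.norm(s)*1e3,"deg",np.degrees(dw/N),"pose",p.round(4),r.round(3),"t",o['t'])
E
python3 plan.py 0.4776 0.3741 0.2 2.27 32; python3 plan.py 0.4776 0.3741 0.2 2.27 36
```

```text
row shift [ 0.1199 -0.0045  0.0027] az -0.0185 mm 35.997280146411754 deg 3.326952712595521 pose [ 0.2599 -0.5951  0.2258] [-3.14  -0.     0.412] t 0.1
row shift [ 0.1066 -0.0037  0.0024] az -0.0164 mm 31.998525861406204 deg 2.9572913000849073 pose [ 0.2599 -0.5951  0.2258] [-3.14  -0.     0.412] t 0.1
```

>>> drive_tool(
  motion=[
    [[0.12,-0.0045,0],[0,0,-0.0185],1],
    [[0.12,-0.0045,0],[0,0,-0.0185],1],
    [[0.12,-0.0045,0],[0,0,-0.0185],1],
    [[0.12,-0.0045,0],[0,0,-0.0185],1],
    [[0.12,-0.0045,0],[0,0,-0.0185],1],
    [[0.12,-0.0045,0],[0,0,-0.0185],1],
    [[0.12,-0.0045,0],[0,0,-0.0185],1],
    [[0.12,-0.0045,0],[0,0,-0.0185],1],
    [[0.12,-0.0045,0],[0,0,-0.0185],1],
    [[0.12,-0.0045,0],[0,0,-0.0185],1],
    [[0.12,-0.0045,0],[0,0,-0.0185],1],
    [[0.12,-0.0045,0],[0,0,-0.0185],1],
    [[0.12,-0.0045,0],[0,0,-0.0185],1],
    [[0.12,-0.0045,0],[0,0,-0.0185],1],
    [[0.12,-0.0045,0],[0,0,-0.0185],1],
    [[0.12,-0.0045,0],[0,0,-0.0185],1],
  ],
)

```text
t: 1.43
tcp_pos: [0.6125, -0.1638, 0.2263]
tcp_rot: [-3.141, -0.0, 1.344]
contact_force: [-0.3, -0.1, -0.0]
gripper_width: 0.998
grip_force: 0.0
```

```bash
python3 plan.py 0.4776 0.3741 0.18 2.27 17;python3 -c "
from h import *;print(manip.get_obs()['q'])"
```

```text
row shift [ 0.1126 -0.0041  0.0091] az -0.0173 mm 33.80863574963709 deg 3.119802030623526 pose [ 0.6125 -0.1638  0.2263] [-3.141 -0.     1.344] t 1.4333
[ 0.73919723  0.54075823 -0.7342785   1.58607668  0.38458827  1.16490636
 -0.3044854 ]
```

>>> drive_tool(
  motion=[
    [[0.1126,-0.004,0.009],[0,0,-0.0173],1],
    [[0.1126,-0.004,0.009],[0,0,-0.0173],1],
    [[0.1126,-0.004,0.009],[0,0,-0.0173],1],
    [[0.1126,-0.004,0.009],[0,0,-0.0173],1],
    [[0.1126,-0.004,0.009],[0,0,-0.0173],1],
    [[0.1126,-0.004,0.009],[0,0,-0.0173],1],
    [[0.1126,-0.004,0.009],[0,0,-0.0173],1],
    [[0.1126,-0.004,0.009],[0,0,-0.0173],1],
    [[0.1126,-0.004,0.009],[0,0,-0.0173],1],
    [[0.1126,-0.004,0.009],[0,0,-0.0173],1],
    [[0.1126,-0.004,0.009],[0,0,-0.0173],1],
    [[0.1126,-0.004,0.009],[0,0,-0.0173],1],
    [[0.1126,-0.004,0.009],[0,0,-0.0173],1],
    [[0.1126,-0.004,0.009],[0,0,-0.0173],1],
    [[0.1126,-0.004,0.009],[0,0,-0.0173],1],
    [[0.1126,-0.004,0.009],[0,0,-0.0173],1],
    [[0.1126,-0.004,0.009],[0,0,-0.0173],1],
    [[0,0,0],[0,0,0],1],
    [[0,0,0],[0,0,0],1],
  ],
)

```text
t: 3.02
tcp_pos: [0.4771, 0.3753, 0.1806]
tcp_rot: [-3.141, -0.001, 2.271]
contact_force: [0.5, -1.2, 0.4]
gripper_width: 1.001
grip_force: 0.0
```

```bash
python3 plan.py 0.4776 0.3741 0.06 2.27 6;python3 -c "
from h import *;print(manip.get_obs()['q'])
p,d=get_image('side');cv2.imwrite('pics/s1.png',p[...,::-1])"
```

```text
row shift [-0.0007 -0.0002  0.067 ] az 0.0001 mm 0.22277011978328026 deg -0.011039215474821668 pose [0.4771 0.3753 0.1806] [-3.141e+00 -1.000e-03  2.271e+00] t 3.0167
[-0.02502305  0.63439135 -0.96766824  1.69447399  0.5706368   1.12316527
 -0.45929043]
```

View pics/s1.png

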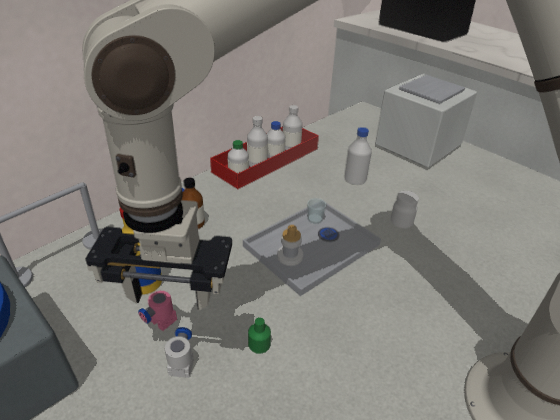

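The fingers hover either side of the white head (side ≈(178,350)), straddling the face with room on both sides. Next: descend and grip gently.

>>> drive_tool(
  motion=[
    [[-0.004,0,0.1],[0,0,0],1],
    [[0,0,0.1],[0,0,0],1],
    [[0,0,0.1],[0,0,0],1],
    [[0,0,0.1],[0,0,0],1],
    [[0,0,0.06],[0,0,0],1],
    [[0,0,0.037],[0,0,0],1],
    [[0,0,0],[0,0,0],1],
    [[0,0,0],[0,0,0],0],
    [[0,0,0],[0,0,0],-0.2],
    [[0,0,0],[0,0,0],-0.5],
    [[0,0,0],[0,0,0],-0.5],
    [[0,0,0],[0,0,0],-0.5],
    [[0,0,0],[0,0,0],-0.5],
    [[0,0,0],[0,0,0],-0.5],
    [[0,0,0],[0,0,0],-0.5],
  ],
  newtons=25,
)

```text
t: 4.32
tcp_pos: [0.4808, 0.3724, 0.032]
tcp_rot: [3.141, 0.0, 2.266]
contact_force: [0.4, 0.8, -1.1]
gripper_width: 0.473
grip_force: 25.1
```

>>> drive_tool(
  motion=[
    [[0,0,-0.03],[0,0,0],-0.5],
    [[0,0,-0.1],[0,0,0],-0.5],
    [[0,0,-0.1],[0,0,0],-0.5],
    [[0,0,-0.1],[0,0,0],-0.5],
    [[0,0,-0.1],[0,0,0],-0.5],
    [[0,0,0],[0,0,0],-0.5],
  ],
  newtons=30,
)

```text
t: 4.82
tcp_pos: [0.4824, 0.3753, 0.1673]
tcp_rot: [3.133, 0.0, 2.266]
contact_force: [0.7, 1.3, -1.4]
gripper_width: 0.473
grip_force: 30.0
```

```bash
python3 plan.py 0.5419 0.0257 0.16 2.51 14;python3 -c "
from h import *;o=manip.get_obs();print(o['q'],o['contact_force'],o['moment'],o['gripper_width'])"
```

```text
row shift [-0.0679 -0.0506  0.0017] az -0.0055 mm 25.395321700324594 deg 0.9975277981460278 pose [0.4824 0.3753 0.1673] [3.133 0.    2.266] t 4.8167
[-0.02941856  0.64860181 -0.95440188  1.70387064  0.58997417  1.09395823
 -0.47116502] [ 0.67244522  1.32132799 -1.38411854] [ 0.18081703 -0.16098454  0.03035833] 0.4728472857866326
```

>>> drive_tool(
  motion=[
    [[-0.068,-0.051,0.001],[0,0,-0.0055],-0.5],
    [[-0.068,-0.051,0.001],[0,0,-0.0055],-0.5],
    [[-0.068,-0.051,0.001],[0,0,-0.0055],-0.5],
    [[-0.068,-0.051,0.001],[0,0,-0.0055],-0.5],
    [[-0.068,-0.051,0.001],[0,0,-0.0055],-0.5],
    [[-0.068,-0.051,0.001],[0,0,-0.0055],-0.5],
    [[-0.068,-0.051,0.001],[0,0,-0.0055],-0.5],
    [[-0.068,-0.051,0.001],[0,0,-0.0055],-0.5],
    [[-0.068,-0.051,0.001],[0,0,-0.0055],-0.5],
    [[-0.068,-0.051,0.001],[0,0,-0.0055],-0.5],
    [[-0.068,-0.051,0.001],[0,0,-0.0055],-0.5],
    [[-0.068,-0.051,0.001],[0,0,-0.0055],-0.5],
    [[-0.068,-0.051,0.001],[0,0,-0.0055],-0.5],
    [[-0.068,-0.05,0.001],[0,0,-0.0055],-0.5],
    [[0,0,0],[0,0,0],-0.5],
    [[0,0,0],[0,0,0],-0.5],
    [[0,0,0],[0,0,0],-0.5],
    [[0,0,0],[0,0,0],-0.5],
  ],
)

```text
t: 6.32
tcp_pos: [0.5381, 0.0224, 0.1566]
tcp_rot: [3.141, -0.001, 2.509]
contact_force: [-0.6, -0.1, -2.0]
gripper_width: 0.477
grip_force: 30.0
```

Run:
```python
from h import *
o=manip.get_obs();print(o['tcp_pos'],o['tcp_rot'],o['contact_force'],o['moment'])
I={}
for n in("side","top"):
    p,d=get_image(n);np.savez(f"{n}2.npz",p=p,d=d);I[n]=p
u,v=proj(cam("side"),[o['tcp_pos']])[0].astype(int);a=I["side"][v-70:v+80,u-75:u+75]
u,v=proj(cam("top"),[o['tcp_pos']])[0].astype(int);b=I["top"][v-50:v+50,u-50:u+50];print(u,v,proj(cam("side"),[o['tcp_pos']]))
cv2.imwrite("pics/h2.png",np.hstack([cv2.resize(a,(400,400),interpolation=2),cv2.resize(b,(400,400),interpolation=2)])[...,::-1])
```

```text
[0.53813471 0.02238112 0.1565747 ] [ 3.14131081e+00 -5.46799915e-04  2.50939625e+00] [-0.61254896 -0.0544889  -2.01897236] [ 0.11867211 -0.16318937  0.01393312]
272 231 [[296.99719815 202.66955937]]
```

View pics/h2.png

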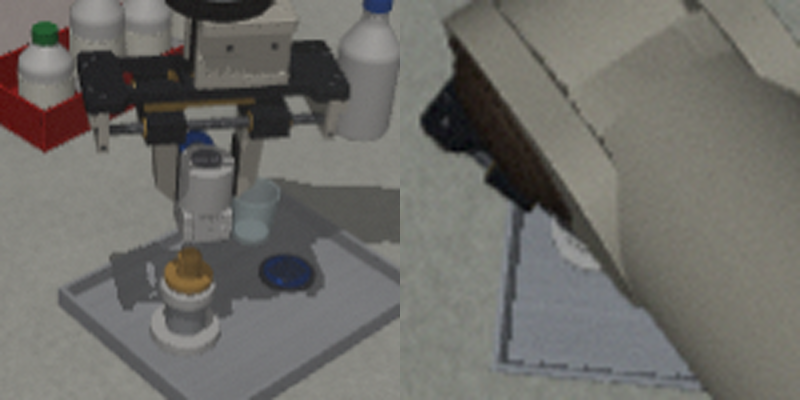

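The side view shows the head hanging upright over the stem; crop pixels are cap (206,157) and disc (188,278). The top view is blocked by the arm. I'll measure the head's offset from the stem in the side view.

Run:
```python
from h import *
cs=cam("side");p=np.load("side2.npz")['p'];p0=np.load("side0.npz")['p']
o=manip.get_obs();u0,v0=296-75,202-70
def rc(q):return np.array(q)/2.667+[u0,v0]
g=cv2.cvtColor(p,cv2.COLOR_RGB2GRAY)
for nm,(v,ua,ub) in dict(body1=(200,282,318),body2=(206,282,318),skirt=(216,282,318),disc=(236,275,310),cap=(190,285,312)).items():
    print(nm,v,ua,p[v,ua:ub].sum(1).tolist())
z=o['tcp_pos'][2]-.032
def axis(P): return proj(cs,P)
t=o['tcp_pos'];print("pred cap",axis([[t[0],t[1],z+.064]]),"pred body z45",axis([[t[0],t[1],z+.045]]),"skirt",axis([[t[0],t[1],z+.01]]))
for D in((.5419,.0257),(.5405,.0295)):print("stem",D,axis([[*D,.0735],[*D,.095],[*D,.06]]).round(1).tolist())
s=p[150:215,280:320].astype(int)
m=((s[...,2]-s[...,0]>25)&(s[...,2]-s[...,1]>15)).astype(np.uint8);n,l,st,ce=cv2.connectedComponentsWithStats(m);k=1+np.argmax(st[1:,4]);print("face",ce[k]+[280,150],st[k])
f=np.array([np.cos(t[0]*0+o['tcp_rot'][2]-np.pi),np.sin(o['tcp_rot'][2]-np.pi)])*.042
print("pred face",axis([[t[0]+f[0],t[1]+f[1],z+.049]]))
```

```text
body1 200 282 [276, 277, 279, 275, 269, 113, 245, 261, 270, 282, 335, 340, 346, 349, 353, 356, 354, 355, 351, 346, 336, 333, 324, 305, 299, 266, 168, 137, 304, 323, 325, 323, 299, 278, 300, 317]
body2 206 282 [392, 368, 327, 284, 221, 151, 252, 294, 324, 331, 336, 343, 348, 348, 355, 347, 346, 348, 348, 333, 328, 320, 311, 293, 278, 243, 242, 307, 315, 298, 306, 307, 313, 314, 314, 310]
skirt 216 282 [397, 396, 387, 390, 390, 301, 253, 278, 352, 345, 339, 302, 344, 347, 345, 347, 343, 349, 344, 350, 346, 359, 382, 366, 348, 344, 257, 337, 358, 355, 359, 363, 358, 361, 365, 361]
disc 236 275 [243, 321, 370, 366, 293, 243, 319, 324, 238, 289, 295, 290, 296, 277, 266, 264, 254, 248, 246, 257, 240, 252, 300, 297, 248, 221, 243, 234, 241, 238, 235, 238, 235, 238, 235]
cap 190 285 [279, 267, 202, 163, 281, 277, 277, 237, 158, 164, 161, 163, 168, 161, 154, 168, 167, 198, 179, 274, 273, 271, 263, 119, 87, 139, 260]
pred cap [[297.87367908 189.81393063]] pred body z45 [[297.30674146 197.46484398]] skirt [[296.29422362 211.06530777]]
stem (0.5419, 0.0257) [[292.4, 233.3], [292.9, 225.6], [292.1, 238.0]]
stem (0.5405, 0.0295) [[291.7, 234.4], [292.2, 226.7], [291.3, 239.1]]
face [293.88636364 183.72727273] [ 8 31 13  8 44]
pred face [[293.60136773 184.47283705]]
```

```bash
python3 plan.py 0.546 0.0252 0.135 2.51 2
```

```text
row shift [-0.0075  0.0113  0.0361] az -0.0 mm 4.081537949515085 deg 0.005933312106023668 pose [0.5383 0.0224 0.1567] [ 3.141 -0.     2.51 ] t 6.4167
```

>>> drive_tool(
  motion=[
    [[-0.0075,0.0113,0.02],[0,0,0],-0.5],
    [[-0.0075,0.0113,0.02],[0,0,0],-0.5],
    [[0,0,0.02],[0,0,0],-0.5],
    [[0,0,0.01],[0,0,0],-0.5],
    [[0,0,0],[0,0,0],-0.5],
    [[0,0,0],[0,0,0],-0.5],
    [[0,0,0],[0,0,0],-0.5],
    [[0,0,0],[0,0,0],-0.5],
  ],
)

```text
t: 7.08
tcp_pos: [0.5465, 0.0238, 0.1358]
tcp_rot: [3.141, 0.0, 2.507]
contact_force: [0.6, 1.1, -1.3]
gripper_width: 0.471
grip_force: 30.0
```

```bash
cat > s.py <<'E'
from h import *
import sys
cs=cam("side");p,d=get_image("side");o=manip.get_obs();t=o['tcp_pos'];z=t[2]-.032
print(t.round(4),o['tcp_rot'].round(3),o['contact_force'].round(1),o['moment'].round(2))
tx=np.array([np.cos(o['tcp_rot'][2]),np.sin(o['tcp_rot'][2])]);h=t[:2]+.0032*tx
for zz in(.064,.045,.02,.006):print("pred",zz,proj(cs,[[*h,z+zz]]).round(1))
for v in map(int,proj(cs,[[*h,z+a] for a in(.05,.045,.04)])[:,1]): print(v,"u280",p[v,280:312].sum(1).tolist())
a=p[150:270,220:370];cv2.imwrite("pics/"+sys.argv[1],cv2.resize(a,(750,600),interpolation=2)[...,::-1])
E
python3 s.py d1.png
python3 - <<'E'
import numpy as np
p=np.load("side0.npz")['p']
for v in (228,230,236,238,240,242):print(v,"u276",(p[v,276:308].astype(int)[:,0]-p[v,276:308].astype(int)[:,2]).tolist())
E
```

```text
[0.5465 0.0238 0.1358] [3.141 0.    2.507] [-0.4  0.2 -1.2] [ 0.02 -0.23 -0.04]
pred 0.064 [[294.2 197.7]]
pred 0.045 [[293.7 205.1]]
pred 0.02 [[293.  214.6]]
pred 0.006 [[292.6 219.8]]
203 u280 [279, 275, 270, 127, 191, 252, 266, 298, 430, 440, 437, 437, 441, 434, 436, 433, 436, 439, 440, 440, 433, 420, 359, 284, 186, 114, 251, 277, 275, 279, 275, 275]
205 u280 [281, 277, 272, 131, 210, 257, 263, 278, 333, 339, 348, 379, 390, 400, 406, 406, 401, 394, 369, 343, 328, 312, 291, 266, 145, 130, 289, 277, 276, 276, 278, 279]
207 u280 [278, 275, 269, 122, 243, 256, 270, 307, 332, 337, 349, 349, 351, 353, 353, 349, 346, 342, 334, 332, 318, 307, 289, 254, 115, 163, 328, 330, 327, 320, 275, 291]
228 u276 [-4, -3, -3, -3, -3, -2, -4, -4, -4, -3, 14, 22, 62, 69, 74, 77, 78, 72, 70, 63, 36, -4, -4, -3, -3, -3, -4, -3, -4, -4, -3, -3]
230 u276 [-3, -2, -4, -3, -4, -4, -3, 7, 38, 61, 71, 51, 45, 50, 64, 67, 69, 63, 55, 49, 49, 59, 24, 6, -2, -3, -2, -3, -3, -2, -2, -3]
236 u276 [-3, -2, -4, -3, -2, 2, 18, 52, 68, 70, 71, 70, 65, 60, 59, 56, 56, 55, 59, 63, 68, 69, 70, 68, 40, -1, -2, -2, -3, -2, -3, -3]
238 u276 [-3, -3, -3, -3, -3, 1, 4, 22, 46, 59, 64, 68, 70, 71, 70, 70, 71, 72, 71, 70, 70, 63, 58, 35, 8, 2, -3, -3, -2, -4, -3, -3]
240 u276 [-3, -4, -5, -3, -3, 2, 2, 4, 8, 21, 34, 48, 53, 58, 59, 59, 59, 59, 58, 54, 49, 35, 19, 6, 3, 1, -3, -3, -3, -3, -2, -3]
242 u276 [-3, -4, -3, -2, -4, 1, 4, 3, 3, 3, 3, 3, 7, 9, 18, 22, 21, 16, 13, 10, 4, 3, 3, 1, 1, -1, -3, -3, -2, -2, -4, -3]
```

View pics/d1.png

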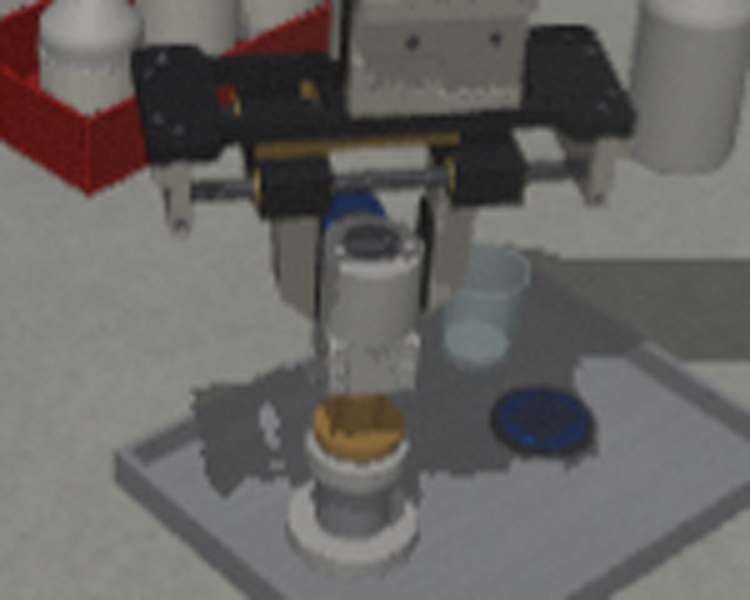

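The head hangs about 1.2 px (2 mm) right of the stem's axis in the side view (cap u≈294.2, stem u≈291.9). I'll correct that and start down.

>>> drive_tool(
  motion=[
    [[0.003,0.0067,0.01],[0,0,0],-0.5],
    [[0,0,0.01],[0,0,0],-0.5],
    [[0,0,0.007],[0,0,0],-0.5],
    [[0,0,0.007],[0,0,0],-0.5],
    [[0,0,0.005],[0,0,0],-0.5],
    [[0,0,0],[0,0,0],-0.5],
    [[0,0,0],[0,0,0],-0.5],
  ],
)

```text
t: 7.72
tcp_pos: [0.5467, 0.026, 0.1237]
tcp_rot: [-3.142, -0.0, 2.508]
contact_force: [-0.8, 0.4, -2.6]
gripper_width: 0.473
grip_force: 30.0
```

>>> drive_tool(
  motion=[
    [[0,0,0.005],[0,0,0],-0.5],
    [[0,0,0.005],[0,0,0],-0.5],
    [[0,0,0.005],[0,0,0],-0.5],
    [[0,0,0],[0,0,0],-0.5],
    [[0,0,0],[0,0,0],-0.5],
  ],
)

```text
t: 8.13
tcp_pos: [0.5466, 0.0257, 0.119]
tcp_rot: [-3.141, -0.0, 2.507]
contact_force: [-0.6, -0.7, -2.3]
gripper_width: 0.474
grip_force: 30.0
```

>>> drive_tool(
  motion=[
    [[0,0,0.004],[0,0,0],-0.5],
    [[0,0,0.003],[0,0,0],-0.5],
    [[0,0,0.003],[0,0,0],-0.5],
    [[0,0,0.003],[0,0,0],-0.5],
    [[0,0,0],[0,0,0],-0.5],
    [[0,0,0],[0,0,0],-0.5],
  ],
)

```text
t: 8.63
tcp_pos: [0.5466, 0.0257, 0.1153]
tcp_rot: [-3.141, -0.0, 2.507]
contact_force: [-1.6, -1.4, -2.0]
gripper_width: 0.476
grip_force: 30.0
```

>>> drive_tool(
  motion=[
    [[0,0,0.003],[0,0,0],-0.5],
    [[0,0,0.003],[0,0,0],-0.5],
    [[0,0,0],[0,0,0],-0.5],
    [[0,0,0],[0,0,0],-0.5],
  ],
)

```text
t: 8.97
tcp_pos: [0.5468, 0.0257, 0.1139]
tcp_rot: [-3.141, 0.0, 2.507]
contact_force: [-2.7, -3.8, 3.8]
gripper_width: 0.471
grip_force: 30.0
```

>>> drive_tool(
  motion=[
    [[0,-0.002,-0.001],[0,0,0],-0.5],
    [[0,0.0003,0],[0,0,-0.0083],-0.5],
    [[0,0.0003,0],[0,0,-0.0083],-0.5],
    [[0,0.0003,0],[0,0,-0.0083],-0.5],
    [[0,0,0],[0,0,0],-0.5],
  ],
)

```text
t: 9.38
tcp_pos: [0.5466, 0.0259, 0.1141]
tcp_rot: [3.141, -0.0, 2.588]
contact_force: [-3.5, -2.6, 4.1]
gripper_width: 0.473
grip_force: 30.0
```

>>> drive_tool(
  motion=[
    [[0,0.0003,0],[0,0,-0.0083],-0.5],
    [[0,0.0003,0],[0,0,-0.0083],-0.5],
    [[0,0.0003,0],[0,0,-0.0083],-0.5],
    [[0,0,0],[0,0,0],-0.5],
  ],
)

```text
t: 9.72
tcp_pos: [0.5467, 0.0259, 0.1141]
tcp_rot: [-3.141, -0.0, 2.667]
contact_force: [-3.1, -2.7, 6.1]
gripper_width: 0.475
grip_force: 30.0
```

```bash
python3 -c "
from h import *;o=manip.get_obs();print(o['moment'],o['contact_force'],o['q'])"
```

```text
[-0.73085329  0.80166501 -0.10478173] [-3.10025787 -2.7324574   6.09230386] [ 0.67538984  0.66961569 -1.03005913  1.89106626  0.69091223  0.98853514
  0.42725177]
```

>>> drive_tool(
  motion=[
    [[0.0013,-0.003,-0.001],[0,0,0],-0.5],
    [[0,0,0],[0,0,0.012],-0.5],
    [[0,-0.0004,0],[0,0,0.012],-0.5],
    [[0,-0.0004,0],[0,0,0.012],-0.5],
    [[0,-0.0004,0],[0,0,0.012],-0.5],
    [[0,0,0],[0,0,0],-0.5],
  ],
)

```text
t: 10.22
tcp_pos: [0.5469, 0.0252, 0.1143]
tcp_rot: [3.14, 0.001, 2.513]
contact_force: [0.8, -1.1, 0.0]
gripper_width: 0.473
grip_force: 30.0
```

>>> drive_tool(
  motion=[
    [[0,0,0.001],[0,0,0],-0.5],
    [[0,-0.0003,0],[0,0,0.0083],-0.5],
    [[0,-0.0003,0],[0,0,0.0083],-0.5],
    [[0,-0.0003,0],[0,0,0.0083],-0.5],
    [[0,0,0],[0,0,0],-0.5],
  ],
)

```text
t: 10.63
tcp_pos: [0.5452, 0.0253, 0.1137]
tcp_rot: [3.142, -0.001, 2.434]
contact_force: [-0.5, -0.8, -2.2]
gripper_width: 0.475
grip_force: 30.0
```

>>> drive_tool(
  motion=[
    [[0,0,0.002],[0,0,0],-0.5],
    [[0,0,0.002],[0,0,0],-0.5],
    [[0,0,0],[0,0,0],-0.5],
    [[0,0,0],[0,0,0],-0.5],
  ],
)

```text
t: 10.97
tcp_pos: [0.5455, 0.0248, 0.1126]
tcp_rot: [-3.142, -0.0, 2.435]
contact_force: [0.5, 0.5, -2.8]
gripper_width: 0.475
grip_force: 30.0
```

Dropping into the slot with no force, so I continue down to the disc.

>>> drive_tool(
  motion=[
    [[0,0,0.005],[0,0,0],-0.5],
    [[0,0,0.005],[0,0,0],-0.5],
    [[0,0,0.004],[0,0,0],-0.5],
    [[0,0,0],[0,0,0],-0.5],
    [[0,0,0],[0,0,0],-0.5],
  ],
)

```text
t: 11.38
tcp_pos: [0.5457, 0.0247, 0.1084]
tcp_rot: [-3.142, 0.0, 2.435]
contact_force: [0.9, -0.4, -2.9]
gripper_width: 0.468
grip_force: 30.0
```

>>> drive_tool(
  motion=[
    [[0,0,0.004],[0,0,0],-0.5],
    [[0,0,0.003],[0,0,0],-0.5],
    [[0,0,0.003],[0,0,0],-0.5],
    [[0,0,0],[0,0,0],-0.5],
    [[0,0,0],[0,0,0],-0.5],
  ],
)

```text
t: 11.8
tcp_pos: [0.5458, 0.0247, 0.1055]
tcp_rot: [3.141, 0.0, 2.435]
contact_force: [1.4, -0.6, -2.9]
gripper_width: 0.469
grip_force: 30.0
```

>>> drive_tool(
  motion=[
    [[0,0,0.002],[0,0,0],-0.5],
    [[0,0,0.002],[0,0,0],-0.5],
    [[0,0,0.002],[0,0,0],-0.5],
    [[0,0,0],[0,0,0],-0.5],
    [[0,0,0],[0,0,0],-0.5],
  ],
)

```text
t: 12.22
tcp_pos: [0.5459, 0.0247, 0.1044]
tcp_rot: [-3.141, 0.001, 2.435]
contact_force: [0.0, -1.3, 5.2]
gripper_width: 0.476
grip_force: 30.0
```

Home on the disc. Now I screw clockwise about the head's axis in chunks.

>>> drive_tool(
  motion=[
    [[0,0,-0.001],[0,0,0],-0.5],
    [[0,-0.0005,0],[0,0,0.016],-0.5],
    [[0,-0.0005,0],[0,0,0.016],-0.5],
    [[0,-0.0005,0],[0,0,0.016],-0.5],
    [[0,-0.0005,0.0005],[0,0,0.016],-0.5],
    [[0,-0.0005,0],[0,0,0.016],-0.5],
    [[0,0,0],[0,0,0],-0.5],
  ],
)

```text
t: 12.8
tcp_pos: [0.5461, 0.0249, 0.1045]
tcp_rot: [3.139, 0.001, 2.183]
contact_force: [2.2, 1.1, 1.3]
gripper_width: 0.47
grip_force: 30.0
```

```bash
python3 -c "
from h import *;o=manip.get_obs();print(o['moment'],o['contact_force'])"
```

```text
[ 0.21345491 -0.57995098  0.04085131] [2.21344253 1.0539437  1.30334226]
```

>>> drive_tool(
  motion=[
    [[0,-0.0003,0],[0,0,0.016],-0.5],
    [[0,-0.0003,0],[0,0,0.016],-0.5],
    [[0,-0.0003,0.0008],[0,0,0.016],-0.5],
    [[0,-0.0003,0],[0,0,0.016],-0.5],
    [[0,-0.0003,0],[0,0,0.016],-0.5],
    [[0,0,0],[0,0,0],-0.5],
  ],
)

```text
t: 13.3
tcp_pos: [0.5458, 0.0245, 0.1042]
tcp_rot: [3.139, 0.0, 1.933]
contact_force: [2.8, 0.4, 2.6]
gripper_width: 0.471
grip_force: 30.0
```

```bash
python3 s.py t1.png
```

```text
[0.5458 0.0245 0.1042] [3.139 0.    1.935] [2.4 0.6 2.3] [ 0.11 -0.88  0.1 ]
pred 0.064 [[292.5 210.2]]
pred 0.045 [[292.  217.3]]
pred 0.02 [[291.4 226.4]]
pred 0.006 [[291.  231.4]]
215 u280 [227, 109, 260, 284, 345, 405, 436, 438, 438, 439, 439, 436, 406, 399, 360, 360, 354, 276, 282, 285, 275, 139, 245, 269, 266, 272, 278, 273, 271, 263, 231, 245]
217 u280 [177, 123, 263, 291, 314, 319, 324, 351, 393, 411, 410, 416, 426, 408, 386, 409, 405, 391, 359, 296, 261, 135, 273, 275, 274, 269, 272, 272, 262, 239, 229, 260]
219 u280 [177, 133, 271, 293, 313, 326, 333, 346, 343, 352, 355, 352, 355, 353, 348, 347, 346, 333, 318, 306, 243, 144, 272, 271, 270, 275, 274, 271, 289, 211, 245, 339]
```

View pics/t1.png

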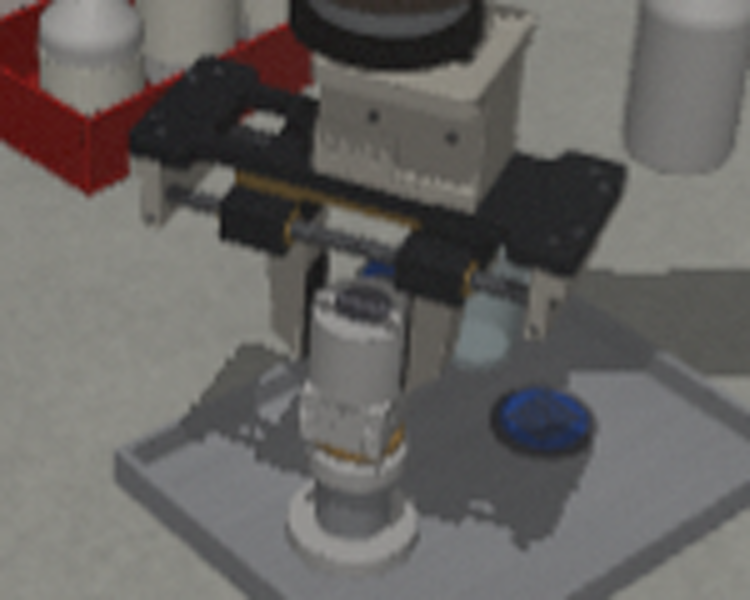

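Head sits on the brass disc (crop ≈(355,445)), turning with the gripper. I continue, stopping just short.

>>> drive_tool(
  motion=[
    [[0,0.001,0],[0,0,0.016],-0.5],
    [[0,0,0.0005],[0,0,0.016],-0.5],
    [[0,0,0],[0,0,0.016],-0.5],
    [[0,0,0.0005],[0,0,0.016],-0.5],
    [[0,0,0],[0,0,0.016],-0.5],
    [[0,0,0],[0,0,0.016],-0.5],
    [[0,0,0],[0,0,0.016],-0.5],
    [[0,0,0],[0,0,0],-0.5],
    [[0,0,0],[0,0,0],-0.5],
  ],
)

```text
t: 14.1
tcp_pos: [0.5453, 0.0241, 0.1037]
tcp_rot: [3.141, 0.0, 1.583]
contact_force: [0.7, -1.1, 5.5]
gripper_width: 0.472
grip_force: 30.0
```

>>> drive_tool(
  motion=[
    [[0,0,-0.001],[0,0,0],-0.5],
    [[0,0,0],[0,0,0],0.3],
    [[0,0,0],[0,0,0],0.8],
    [[0,0,0],[0,0,0],0.8],
    [[0,0,0],[0,0,0],0.8],
    [[0,0,0],[0,0,0],0.8],
    [[0,0,-0.06],[0,0,0],0.8],
    [[0,0,-0.1],[0,0,0],0.8],
    [[0,0,-0.1],[0,0,0],0.8],
    [[0,0,-0.1],[0,0,0],0.8],
    [[0.12,0,-0.06],[0,0,0],0.8],
    [[0.12,0,0],[0,0,0],0.8],
    [[0.12,0,0],[0,0,0],0.8],
    [[0.12,0,0],[0,0,0],0.8],
    [[0.12,0,0],[0,0,0],0.8],
    [[0.12,0,0],[0,0,0],0.8],
    [[0,0,0],[0,0,0],0.8],
    [[0,0,0],[0,0,0],0.8],
  ],
)

```text
t: 15.6
tcp_pos: [0.5413, 0.2438, 0.2297]
tcp_rot: [-3.141, -0.001, 1.587]
contact_force: [0.1, -1.0, -0.9]
gripper_width: 0.899
grip_force: 0.0
```

Run:
```python
from h import *
I={}
for n in("side","top"):
    p,d=get_image(n);np.savez(f"{n}3.npz",p=p,d=d);I[n]=p
a=cv2.resize(I["side"][190:265,250:350],(400,300),interpolation=2);b=cv2.resize(I["top"][205:280,240:340],(400,300),interpolation=2)
cv2.imwrite("pics/r1.png",np.hstack([a,b])[...,::-1])
ct,cs=cam("top"),cam("side")
def bl(p,box):
    x0,y0,x1,y1=box;s=p[y0:y1,x0:x1].astype(int);m=((s[...,2]-s[...,0]>25)&(s[...,2]-s[...,1]>15)).astype(np.uint8)
    n,l,st,ce=cv2.connectedComponentsWithStats(m);return [((ce[k]+[x0,y0]).round(2).tolist(),st[k].tolist()) for k in range(1,n) if st[k,4]>8]
print("top",bl(I["top"],(262,215,340,270)));print("side",bl(I["side"],(280,195,345,250)))
s=I["top"][218:258,250:300].astype(int);print(manip.get_obs()['tcp_pos'],manip.get_obs()['t'])
```

```text
top [([286.47, 230.62], [23, 10, 4, 12, 47]), ([317.56, 241.54], [48, 19, 16, 16, 173])]
side [([304.91, 207.74], [18, 8, 12, 12, 66]), ([328.0, 234.06], [40, 33, 17, 12, 79])]
[0.54273844 0.23941952 0.22915922] 15.7
```

View pics/r1.png

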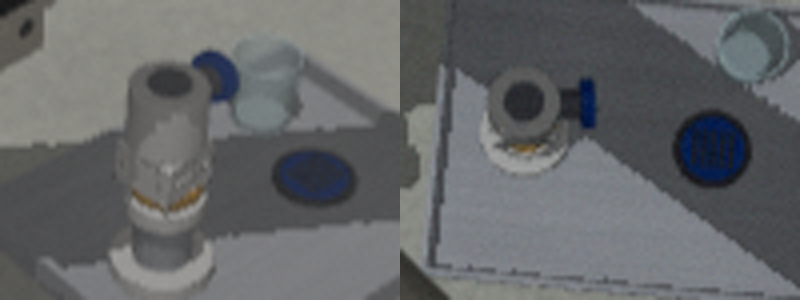

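Head is home and the face points nearly at the drain: top face (286.5,230.6), cap ≈(271,230), drain (317.6,241.6). Next I compute the remaining angle.

```bash
python3 - <<'E'
from h import *
ct=cam("top");p=np.load("top3.npz")['p'];s=p[218:245,258:283].astype(int)
m=((s.sum(2)<190)).astype(np.uint8);n,l,st,ce=cv2.connectedComponentsWithStats(m)
for k in range(1,n):
    if st[k,4]>20:print(ce[k]+[258,218],st[k])
k=min(range(1,n),key=lambda k:np.linalg.norm(ce[k]+[258,218]-[271,230.2])if st[k,4]>40 else 99)
cap=onplane(ct,[ce[k]+[258,218]],.136)[0]
cb=cv2.HoughCircles(cv2.resize(p[215:250,255:285].max(2),None,fx=4,fy=4,interpolation=2),cv2.HOUGH_GRADIENT,1,40,param1=80,param2=12,minRadius=28,maxRadius=42)
print("outer",None if cb is None else cb[0,0]/4+[255,215,0])
f=onplane(ct,[[286.47,230.62]],.121)[0];d=onplane(ct,[[317.56,241.54],[317.78,241.73]],.012);st0=np.array([.5419,.0257])
an=lambda a,b:np.arctan2(b[1]-a[1],b[0]-a[0])
print("cap",cap,"face",f,"drain",d)
print("head yaw cap->face",an(cap,f),"stem->face",an(st0,f),"len",np.linalg.norm((f-cap)[:2]),"drain yaw cap",an(cap,d[0]),"stem",an(st0,d[1]))
# drain-direction normal: face disc plane edge line
q=p[220:245,280:292].astype(int);M=(q[...,2]-q[...,0]>25)&(q[...,2]-q[...,1]>15);v,u=np.nonzero(M)
P=onplane(ct,np.c_[u+280,v+220],.121);w,V=np.linalg.eigh(np.cov(P[:,:2].T));print("face normal yaw",np.arctan2(V[1,0],V[0,0]),w)
Pt=proj(ct,[[.5434,.0271,.136]]);print(Pt)
E
python3 plan.py 0.5453 0.0241 0.2 1.583 6
```

```text
[270.55844156 230.02597403] [ 8  8 10  9 77]
[280.92 230.64] [21  9  4  8 25]
outer [271.125      231.375        9.77499962]
cap [0.54394905 0.02675736 0.136     ] face [ 0.54498908 -0.01128244  0.121     ] drain [[ 0.53215307 -0.09835208  0.012     ]
 [ 0.53165238 -0.09892874  0.012     ]]
head yaw cap->face -1.5434626071420674 stem->face -1.4874614219722029 len 0.038054016237865855 drain yaw cap -1.6648037462507634 stem -1.6528369498163158
face normal yaw -1.5538911979469046 [7.13523369e-06 6.81759472e-05]
[[270.41061776 230.25660224]]
row shift [-1.196e-01  1.000e-04  1.620e-02] az -0.0001 mm 35.88913348210561 deg 0.02187923585713518 pose [0.5427 0.2394 0.2292] [-3.141e+00  1.000e-03  1.581e+00] t 15.7
```

About 0.11 rad remains. I re-grip the same way and turn that much.

>>> drive_tool(
  motion=[
    [[-0.1196,0,0],[0,0,0],0.8],
    [[-0.1196,0,0],[0,0,0],0.8],
    [[-0.1196,0,0],[0,0,0],0.8],
    [[-0.1196,0,0],[0,0,0],0.8],
    [[-0.1196,0,0],[0,0,0],0.8],
    [[-0.1196,0.005,0],[0,0,0],0.8],
    [[0,0,0.05],[0,0,0],0.8],
    [[0,0,0.05],[0,0,0],0.8],
    [[0,0,0],[0,0,0],0.8],
    [[0,0,0],[0,0,0],0.8],
    [[0,0,0],[0,0,0],0.8],
  ],
)

```text
t: 16.62
tcp_pos: [0.5466, 0.0245, 0.2003]
tcp_rot: [3.141, 0.0, 1.58]
contact_force: [0.2, -0.1, 0.4]
gripper_width: 0.905
grip_force: 0.0
```

>>> drive_tool(
  motion=[
    [[0,-0.0043,0.08],[0,0,0],0.8],
    [[0,0,0.08],[0,0,0],0.8],
    [[0,0,0.08],[0,0,0],0.8],
    [[0,0,0.05],[0,0,0],0.8],
    [[0,0,0.028],[0,0,0],0.8],
    [[0,0,0],[0,0,0],0.8],
    [[0,0,0],[0,0,0],0.8],
    [[0,0,0],[0,0,0],0.2],
    [[0,0,0],[0,0,0],0],
    [[0,0,0],[0,0,0],-0.3],
    [[0,0,0],[0,0,0],-0.5],
    [[0,0,0],[0,0,0],-0.5],
    [[0,0,0],[0,0,0],-0.5],
    [[0,0,0],[0,0,0],-0.5],
  ],
  newtons=30,
)

```text
t: 17.78
tcp_pos: [0.5454, 0.0249, 0.1044]
tcp_rot: [3.141, 0.0, 1.58]
contact_force: [0.4, -0.2, 0.7]
gripper_width: 0.473
grip_force: 30.0
```

>>> drive_tool(
  motion=[
    [[0,0,0],[0,0,0.009],-0.5],
    [[0,0,0.0004],[0,0,0.009],-0.5],
    [[0,0,0],[0,0,0.009],-0.5],
    [[0,0,0],[0,0,0.009],-0.5],
    [[0,0,0],[0,0,0],-0.5],
    [[0,0,0],[0,0,0],-0.5],
  ],
)

```text
t: 18.28
tcp_pos: [0.5454, 0.0247, 0.1043]
tcp_rot: [3.141, 0.0, 1.467]
contact_force: [0.6, -0.4, 2.4]
gripper_width: 0.471
grip_force: 30.0
```

>>> drive_tool(
  motion=[
    [[0,0,0],[0,0,0],0.3],
    [[0,0,0],[0,0,0],0.8],
    [[0,0,0],[0,0,0],0.8],
    [[0,0,0],[0,0,0],0.8],
    [[0,0,0],[0,0,0],0.8],
    [[0,0,-0.06],[0,0,0],0.8],
    [[0,0,-0.1],[0,0,0],0.8],
    [[0,0,-0.1],[0,0,0],0.8],
    [[0,0,-0.1],[0,0,0],0.8],
    [[0.12,0,-0.06],[0,0,0],0.8],
    [[0.12,0,0],[0,0,0],0.8],
    [[0.12,0,0],[0,0,0],0.8],
    [[0.12,0,0],[0,0,0],0.8],
    [[0.12,0,0],[0,0,0],0.8],
    [[0.12,0,0],[0,0,0],0.8],
    [[0,0,0],[0,0,0],0.8],
    [[0,0,0],[0,0,0],0.8],
    [[0,0,0],[0,0,0],0.8],
  ],
)

```text
t: 19.78
tcp_pos: [0.5672, 0.2395, 0.2297]
tcp_rot: [-3.141, 0.001, 1.468]
contact_force: [0.9, 0.2, -0.2]
gripper_width: 0.903
grip_force: 0.0
```

Run:
```python
from h import *
I={}
for n in("side","top"):
    p,d=get_image(n);np.savez(f"{n}4.npz",p=p,d=d);I[n]=p
a=cv2.resize(I["side"][190:265,250:350],(400,300),interpolation=2);b=cv2.resize(I["top"][205:280,240:340],(400,300),interpolation=2)
cv2.imwrite("pics/r2.png",np.hstack([a,b])[...,::-1])
ct=cam("top");p=I["top"];s=p[218:245,258:279].astype(int)
n,l,st,ce=cv2.connectedComponentsWithStats((s.sum(2)<190).astype(np.uint8));k=1+np.argmax(st[1:,4]);print(st[k],ce[k]+[258,218])
cap=onplane(ct,[ce[k]+[258,218]],.136)[0]
q=p[220:247,280:293].astype(int);v,u=np.nonzero((q[...,2]-q[...,0]>25)&(q[...,2]-q[...,1]>15))
P=onplane(ct,np.c_[u+280,v+220],.121);f=P.mean(0);w,V=np.linalg.eigh(np.cov(P[:,:2].T));g=np.arctan2(V[1,0],V[0,0])
print("cap",cap,"face",f,"yaw",np.arctan2(*(f-cap)[1::-1]),"normal",g,g-np.pi,"want -1.655");print(manip.get_obs()['t'])
```

```text
[ 9  7  9  9 56] [271.375      228.92857143]
cap [0.54656547 0.02486009 0.136     ] face [ 0.54184116 -0.01117029  0.121     ] yaw -1.7011726766575637 normal -1.5943463794943808 -4.735939033084174 want -1.655
19.8833
```

View pics/r2.png

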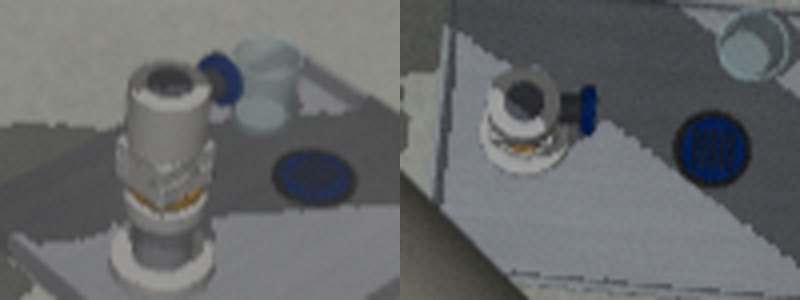

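Head home and free; the face at top ≈(287,232) points at the drain (yaw about −1.63 to −1.66, wanted −1.655). Handing in.

```bash
python3 -c "
from h import *;print(order.close_job())"
```

```text
the job is handed in; nothing more can be done
None
```

The rinse head is home on the stem, released, with its spray face within about 0.03 rad (2°) of the drain by the top camera, and the job was handed in at about 20 s; no verdict came back.

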